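# Date-code the small tins on the stall counter

### The arm

A 7-joint arm with a two-finger parallel gripper is mounted at the origin on the work surface. World frame = base frame: x ahead of the robot, y to its left, z up, the work surface at z = 0. Lengths are in m, angles in rad, forces in N, time in s.
With the tool pointing down it reaches from about 0.425 to 0.925 m from the base axis. Payload 6.8 kg.
Tool frame: the origin (TCP) lies at the very end of the fingers, on their centre line; the grasp point (between the pads) lies 19 mm behind it; z points along the fingers, y is the line along which they close (so a half turn about z gives the same grasp; the last joint's range is limited). The gripper opens to 85 mm and grips with 20 to 120 N. Pads are 22 mm wide; open, the fingers measure 114 mm over their backs; the gripper's body (76 mm by 85 mm) begins 54 mm behind the grasp point. The pads swing forward as they close: fully open they stand 13 mm farther back than shut.
Start: joints at [-1.217, 0.477, 0.022, 1.555, -0.011, 1.109, -0.083], TCP at [0.301, 0.604, 0.231] pointing down, gripper open.
Joint ranges: [-2.96, 2.96], [-0.34, 2.1], [-1.41, 1.46], [0.24, 2.44], [-1.37, 4.51], [0.17, 1.92], [-2.96, 2.96]. Speed limits (rad/s): [2.39, 2.39, 3.14, 3.14, 3.14, 3.14, 3.14].

### API

Orientations are given as a rotation vector (axis times angle).
In Python, from bench import get_obs, viewer, r gives the robot as it stands. The module is installed in compiled form; this text tells all that it offers.
- The arm moves only by the tool play_rows, never from a script. Its argument "commands" is a list that holds one entry, the list of rows, each a list of 5 numbers: the gripper's target within -1 to 1 (shut at 1, half-way at 0, fully open at -1), then the shift along the tool's x, y, z scaled (see below), then the turn about the tool's z scaled (see below). A call has 1 to 12 rows; each row is the pose to reach, as a shift and turn from the pose commanded when the call began, along the tool's axes at that moment; what a row does not reach only later rows make up. The controller multiplies each number of a shift by 0.2 m and each number of a turn by pi/2 rad. A row lasts 1/12 s, in which the tool goes at most 41.7 mm and 7.16 degrees, less where a joint would pass 70% of its speed; a pose out of reach is approached as far as the arm can. A call with a number of a shift or a turn outside -1 to 1 is refused whole. A call with a gripper value outside its range is refused whole. The fingers move at their own pace and stop on an object; "grip_force" is the grip in N (left out, the last holds). Time passes only in rows, so rows that repeat a pose let the fingers close. It gives the time, the measured TCP pose, the force, the opening and the grip force at its end, in the units of the state.
- get_obs(): the state, without advancing time (a new reading comes with each control period).
- viewer.grab_frame(name): name is "scene" or "top"; returns a dict with "pixels" (384x512x3 uint8, red, green, blue), "fovy" (degrees; the focal length in pixels is half the picture's height over the tangent of half this angle, whatever the lens; pixels are square), "cx", "cy" (the principal point, pixels), "world_to_cam" (4x4, takes a point from world to camera coordinates). Camera axes: x right, y up, looking along -z (the intrinsics and any distortion apply to the point x, -y, -z); pixel columns grow to the right and rows downward; lengths in m; the calibration is good to about 2 mm. A picture is of the moment at which its call begins. There is no depth.
- r.hand_in(): hands the job in; it is judged then, once.
Trained networks look in a picture, given as the dict that the camera call returned (one of the last four; its "shot" number tells which), for a name from the list of things; names that differ only in an ending like _2 or _b are one class to them, and where a whole thing is asked for, a point or a joint stands for the part that bears it (a point fixed in the world has none). Each returns a list of dicts, best first, with "score" (0 to 1); they miss things now and then, are a little off and sometimes report something else, mostly with a low value. They report only what shows in the picture. A call takes as long as a camera call. They do not tell look-alikes from the thing itself.
- viewer.trace(picture, thing): "pixels" (384x512 bool, what is visible of it) and "rect" ([left, top, right, bottom] in pixels, round what is visible of it).
The state is a dict: "clock": time; "joints": joint angles; "qvel": joint speeds; "tau": joint torques, N m; "tcp_pos": TCP position; "orientation": TCP orientation; "contact_force": force on the tool from outside, world axes, zero at the start; "moment": the same for the moment, N m; "grip_width": finger opening in m; "gripper_force": force on a finger pad.
Only numpy, scipy, OpenCV 4.12 (cv2) and the standard library are available. Lean on these libraries where they do the work, as an engineer would, in place of code of your own. Each camera call takes 0.05 s, during which the arm holds its last target. There are 200 camera calls.

### The job

Turn the numbered sleeve on top of the date coder to 6 first. Then stand all the small squat tins from the rubber mat in the carriage, one to a bay, push the carriage in under the head until it clicks home, and pull it all the way back out to its stop. Finally stand the tins upright inside the cardboard tray and turn the sleeve back to 1; leave the carriage out, and the tall tin and the flat tin where they are.

Things in the scene. Friction and masses are not known exactly. Their poses are not given: they have to be found in the camera images.
- coder: Date coder, fixed to the counter: two grey posts carry a grey head (84 mm along its x, 276 mm along y, underside 100 mm and top 140 mm above the counter) across a low aluminium slide. Origin on the counter under the head's middle; x is the slide direction, pointing from the open side (about towards the robot) in under the head; z up.
- sleeve (a joint): Angle (rad) of the numbered sleeve. Ten clicks 0.5236 rad (30 degrees) apart, numbered 1 to 10 on the white ring at its foot (83 mm diameter, top 145 mm above the counter): 0 = number 1; each click clockwise seen from above adds 0.5236 and one number, so 6 is 2.618; stops at 1 and 10. A click takes 0.1 to 0.2 N m; let go, it settles in the nearest click.
- sleeve_grip (a point): Grip point on the upright axis of the sleeve, a dark knurled steel collar amid the head's top, 44 mm diameter, from 145 to 190 mm above the counter; the point is at 173 mm. White pointer line on its top and side. The point turns with the sleeve: the pointer lies 135 degrees anticlockwise from the point's x axis; at number 1 the point's axes are the coder's.
- carriage (a joint): Travel of the steel carriage in m: 0 = all the way out at its stop, 0.140 = fully home under the head. Slides with about 1 N of friction; from about 0.125 to 0.133 a spring plunger resists with up to about 10 N, then it snaps on to 0.140 and is held there; pulling it out again takes about the same force.
- carriage_mid (a point): Middle of the carriage's floor, on its upper face, 21 mm above the counter; axes as the coder's. Plate 76 mm (x) by 214 mm (y) with three bays along y, centres at y = -70, 0, +70 mm, each 68 mm (x) by 66 mm (y), rims 7 mm high, 4 mm thick. Fully out it is 140 mm in front (-x) of the coder's origin; fully home, right under the head's middle.
- carriage_knob (a point): On the axis of the carriage's black upright knob, a cylinder of 20 mm diameter that reaches from 16 to 70 mm above the counter; the point is 56 mm above the counter. It stands 115 mm in front (-x) of the carriage's middle and moves with the carriage.
- tray: Cardboard tray fixed on the counter on one side of the coder (left or right): outside 230 mm along its x, 126 mm along its y, walls 16 mm high and 3 mm thick, floor 3 mm thick. Origin at the middle of its underside.
- mat: Black rubber mat, 250 x 210 x 3 mm, fixed on the other side of the coder; the tins start on it. Origin at the middle of its underside.
- tall_tin: A bystander on the mat, not to be coded: a tall tin with paper label, 54 mm diameter, 96 mm high, origin at the middle of its underside.
- tin_1: One of the small squat steel tins without a label, 58 mm diameter, 44 mm high, about 0.13 kg, standing on the rubber mat at the start; two or three of them are there. Origin at the middle of its underside, z along its axis.
- tin_2: One of the small squat steel tins without a label, 58 mm diameter, 44 mm high, about 0.13 kg, standing on the rubber mat at the start; two or three of them are there. Origin at the middle of its underside, z along its axis.
- tin_3: One of the small squat steel tins without a label, 58 mm diameter, 44 mm high, about 0.13 kg, standing on the rubber mat at the start; two or three of them are there. Origin at the middle of its underside, z along its axis.
- flat_tin: Bystander on the bare counter, not to be coded: a flat labelled tin, 60 mm diameter, 24 mm high; origin at the middle of its underside.
Not all that is in view belongs to the job. Leave any green look-alike of the tin_2 alone.

How it is judged:
By the outcome, as a careful person would: the job done as asked, in the order asked, and still so for the second after the job is handed in, with the robot touching nothing.
Of tin_1, tin_2, tin_3 only 2 to 3 are there at a start; the rules pass over those that are not, and their reading is None.
At some moment in a run one of tin_1, tin_2, tin_3 may be knocked a few centimetres aside while the robot is not near it.
Once in a run the grip may slacken for a moment while it holds something.
It also fails if it takes over 210 s, if anything falls off the work surface, if the arm or the gripper's body presses on something with over 40 N, if the wrist force passes 120 N, or if a joint passes its speed limit or range.

## Working session

There is one attempt and no reset: what is moved stays moved. The work goes in short steps, Python scripts to look and compute and a tool call to move; the robot and the scene stay as the last step left them, time stands still between calls to the robot, and variables do not carry over. Pictures are saved under pics/ and viewed, at most 14 in all, crops included, and the job is handed in when it is done.

Besides the shell and the picture viewer there is one more tool, called after ">>>" as name(argument=value, ...) on one line, values as JSON. play_rows: Moves the arm, as the interface text tells. Shifts and turns lie within -1 to 1; 1 stands for 0.2 m of shift or pi/2 rad of turn. Its arguments: {"type":"object","properties":{"commands":{"type":"array","items":{"type":"array","items":{"type":"array","items":{"type":"number","minimum":-1,"maximum":1}}}},"grip_force":{"type":"number"}},"required":["commands"]}

```bash
mkdir -p pics; cat > h.py <<'E'
import numpy as np, cv2
from bench import get_obs, viewer, r
def grab(n): return viewer.grab_frame(n)
def save(f,name): cv2.imwrite('pics/'+name+'.png', cv2.cvtColor(f['pixels'],cv2.COLOR_RGB2BGR))
def foc(f): return 192/np.tan(np.radians(f['fovy'])/2)
def proj(f,P):
    p=f['world_to_cam']@np.r_[P,1]; k=foc(f)
    return np.array([f['cx']+k*p[0]/-p[2], f['cy']-k*p[1]/-p[2]])
def ray(f,u,v,z):
    k=foc(f); M=np.linalg.inv(f['world_to_cam'])
    d=M[:3,:3]@np.array([(u-f['cx'])/k,-(v-f['cy'])/k,-1]); o=M[:3,3]
    return o+d*(z-o[2])/d[2]
E
python3 - <<'E'
from h import *
o=get_obs(); print({k:np.round(v,3) for k,v in o.items()})
for n in('top','scene'):
    f=grab(n); save(f,n+'0'); print(n,{k:np.round(v,3) for k,v in f.items() if k!='pixels'})
    for t in ['coder','sleeve','carriage','carriage_knob','tray','mat','tall_tin','tin_1','flat_tin']:
        for d in viewer.trace(f,t): 
            ys,xs=np.nonzero(d['pixels']); print(t,round(d['score'],2),np.round(d['rect']),len(xs), xs.mean().round(1) if len(xs) else '',ys.mean().round(1) if len(xs) else '')
E
```

```text
{'clock': np.float64(0.0), 'joints': array([-1.217,  0.478,  0.022,  1.556, -0.011,  1.109, -0.083]), 'qvel': array([-0.   , -0.   ,  0.   ,  0.   , -0.001, -0.001,  0.   ]), 'tau': array([-1.0000e-03, -5.9645e+01,  1.6080e+00, -2.8120e+01,  1.3000e-02,
        9.0000e-03, -0.0000e+00]), 'tcp_pos': array([0.3  , 0.604, 0.23 ]), 'orientation': array([-7.190e-01, -3.058e+00,  3.000e-03]), 'contact_force': array([ 0.148, -0.24 , -0.171]), 'moment': array([-0.031,  0.022, -0.   ]), 'gripper_force': np.float64(0.0), 'grip_width': np.float64(0.085)}
top {'fovy': np.float64(45.026), 'cx': np.float64(257.931), 'cy': np.float64(188.12), 'world_to_cam': array([[-0.007, -1.   , -0.021,  0.02 ],
       [ 0.981, -0.011,  0.195, -0.504],
       [-0.196, -0.02 ,  0.98 , -1.13 ],
       [ 0.   ,  0.   ,  0.   ,  1.   ]]), 'shot': np.int64(1)}
coder 0.74 [220.  91. 334. 223.] 8008 276.3 140.9
sleeve 0.86 [268.  94. 287. 118.] 382 276.8 104.2
carriage 0.64 [233. 160. 318. 225.] 2653 275.6 178.4
carriage 0.39 [396. 150. 431. 181.] 656 412.6 163.2
carriage_knob 0.95 [235. 158. 318. 223.] 2615 274.7 178.
[... 793 characters left out ...]
eve 0.72 [311. 223. 333. 243.] 299 319.8 232.0
sleeve 0.56 [211. 207. 227. 232.] 353 218.8 219.9
carriage 0.56 [224. 194. 288. 248.] 987 257.0 221.9
carriage_knob 0.56 [226. 191. 280. 248.] 892 256.1 222.5
tray 0.96 [320. 234. 392. 311.] 2985 356.9 268.5
mat 0.67 [132. 166. 228. 219.] 1871 179.9 194.0
mat 0.29 [210. 208. 225. 232.] 367 218.8 219.5
tall_tin 0.67 [148. 167. 167. 202.] 515 155.7 184.4
tin_1 0.84 [201. 166. 218. 190.] 303 206.8 177.3
tin_1 0.7 [173. 161. 188. 183.] 296 178.7 171.5
tin_1 0.68 [229. 177. 246. 199.] 314 235.8 189.0
tin_1 0.67 [215. 150. 230. 168.] 275 220.7 160.2
flat_tin 0.82 [310. 221. 332. 242.] 315 319.8 232.1
flat_tin 0.44 [210. 210. 227. 233.] 352 218.9 219.9
```

View pics/top0.png

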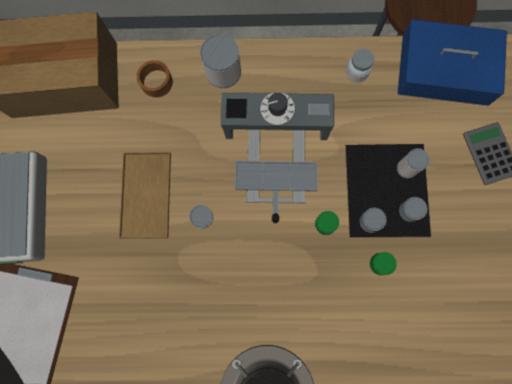

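View pics/scene0.png

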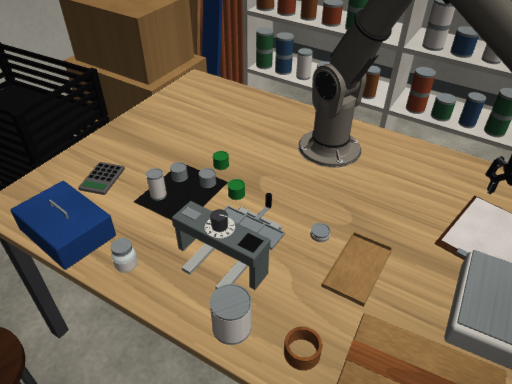

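The top view shows two grey squat tins on the mat at (372,220) and (412,209). Possible mix-ups: the green look-alikes at (326,223) and (383,263), the tall tin at (412,163), the flat tin at (201,216) and the jar at (360,65). I choose the two bare grey ones on the mat. The tray is at left (146,195), the coder head at (277,110) and the knob at (275,218).

```bash
python3 - <<'E'
from h import *
f=grab('top'); g=grab('scene')
im=cv2.cvtColor(f['pixels'],cv2.COLOR_RGB2BGR)
c=cv2.resize(im[85:245,215:435],None,fx=3.6,fy=3.6,interpolation=cv2.INTER_CUBIC); cv2.imwrite('pics/crop1.png',c)
gm=cv2.cvtColor(g['pixels'],cv2.COLOR_RGB2BGR)
c=cv2.resize(gm[155:295,140:290],None,fx=4,fy=4,interpolation=cv2.INTER_CUBIC); cv2.imwrite('pics/crop2.png',c)
def top(d):
    return d
from scipy.optimize import minimize
def fit(d,rad,h,f,lo=0):
    # fit cylinder silhouette to mask
    m=d['pixels'].astype(np.uint8); ys,xs=np.nonzero(m)
    a=np.linspace(0,2*np.pi,40)
    def cost(p):
        pts=np.array([proj(f,[p[0]+rad*np.cos(t),p[1]+rad*np.sin(t),z]) for z in(lo,lo+h) for t in a])
        H=cv2.convexHull((pts*16).astype(np.int32)); q=np.zeros((384,512),np.uint8)
        q=np.zeros((384*4,512*4),np.uint8); cv2.fillConvexPoly(q,(H/4).astype(np.int32),1)
        M=cv2.resize(m,None,fx=4,fy=4,interpolation=cv2.INTER_NEAREST)
        return (q!=M).sum()/16
    x0=ray(f,xs.mean(),ys.mean(),lo+h*.6)[:2]
    s=minimize(cost,x0,method='Nelder-Mead',options=dict(initial_simplex=[x0,x0+[.01,0],x0+[0,.01]],xatol=2e-4))
    return s.x.round(4),round(s.fun)
for n,F in(('top',f),('scene',g)):
    for t,rad,h,lo in(('tin_1',.029,.044,.003),('tall_tin',.027,.096,.003),('flat_tin',.03,.024,0)):
        for d in viewer.trace(F,t):
            if d['score']>.5: print(n,t,d['rect'],*fit(d,rad,h,F,lo))
    for t,z in(('tray',.016),('mat',.003),('coder',.14),('carriage',.028)):
        d=viewer.trace(F,t)[0]; ct=max(cv2.findContours(d['pixels'].astype(np.uint8),0,2)[0],key=cv2.contourArea)
        pts=np.array([ray(F,*p,z)[:2] for p in ct[:,0]]).astype(np.float32); R=cv2.minAreaRect(pts*1000)
        print(n,t,np.round(R[0]),np.round(R[1]),round(R[2],1))
E
```

```text
top tin_1 [316.4, 212.5, 340.1, 236.6] [ 0.415 -0.159] 47
top tin_1 [360.4, 207.0, 383.0, 233.3] [ 0.4214 -0.2753] 39
top tin_1 [369.8, 251.8, 395.0, 273.6] [ 0.3116 -0.2952] 25
top tin_1 [399.7, 201.3, 431.1, 219.8] [ 0.4473 -0.3799] 28
top tall_tin [396.4, 149.5, 429.5, 176.3] [ 0.5617 -0.3796] 26
top flat_tin [188.7, 205.4, 213.9, 228.0] [0.4363 0.1642] 18
top tray [499. 315.] [133. 232.] 89.5Traceback (most recent call last):
  File "<stdin>", line 28, in <module>
IndexError: list index out of range
```

View pics/crop1.png

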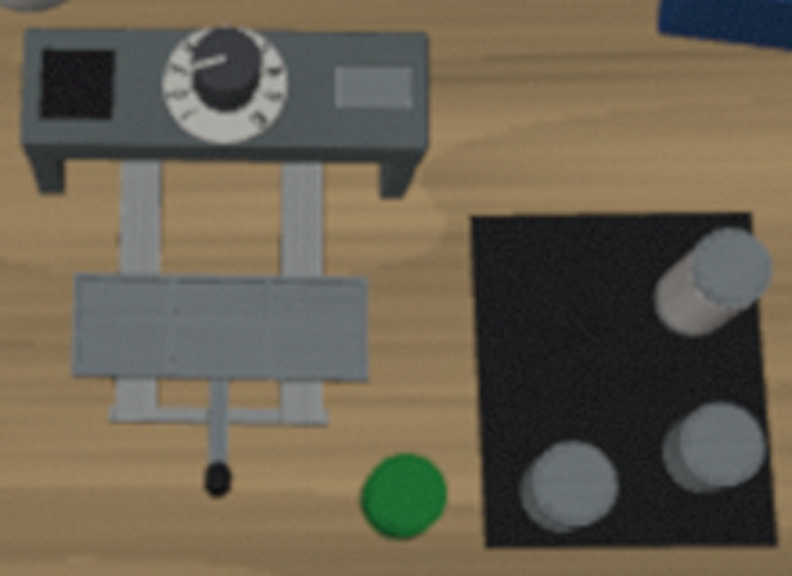

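View pics/crop2.png

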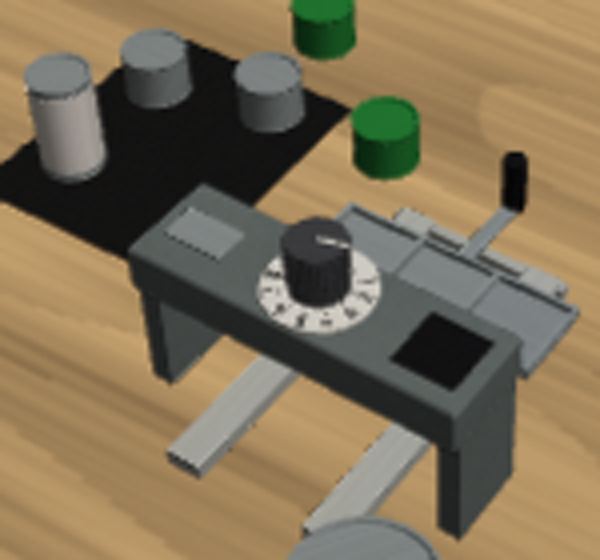

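```bash
python3 - <<'E'
from h import *
from scipy.optimize import least_squares
f=grab('top'); g=grab('scene')
T=lambda x,y:(215+x/3.6,85+y/3.6); S=lambda x,y:(140+x/4,155+y/4)
P=[(f,(.042,.138,.14),T(24,30)),(f,(.042,-.138,.14),T(428,34)),(f,(-.042,.138,.14),T(22,145)),(f,(-.042,-.138,.14),T(428,150)),
(f,(-.255,0,.07),T(217,472)),(f,(-.102,.107,.028),T(76,275)),(f,(-.102,-.107,.028),T(368,280)),(f,(-.178,.107,.028),T(73,376)),(f,(-.178,-.107,.028),T(368,379)),(f,(0,0,.145),T(226,83)),
(g,(-.042,-.138,.14),S(205,184)),(g,(.042,-.138,.14),S(130,252)),(g,(-.042,.138,.14),S(520,347)),(g,(.042,.138,.14),S(455,418)),(g,(-.255,0,.07),S(514,156)),(g,(0,0,.145),S(320,289))]
def W(p,l):
    c,s=np.cos(p[2]),np.sin(p[2]); return [p[0]+c*l[0]-s*l[1],p[1]+s*l[0]+c*l[1],l[2]]
res=lambda p,Q:np.concatenate([proj(F,W(p,l))-uv for F,l,uv in Q])
for Q in(P,P[:10],P[10:]):
    s=least_squares(res,[.65,0,0],args=(Q,),loss='soft_l1'); print(s.x.round(4)); print(res(s.x,Q).reshape(-1,2).round(1).tolist())
s=least_squares(res,[.65,0,0],args=(P,),loss='soft_l1').x
a=ray(f,*T(228,58),.19)-ray(f,*T(193,68),.19); print('pointer',np.degrees(np.arctan2(-a[1],-a[0]))-np.degrees(s[2]))
a=ray(g,*S(318,238),.19)-ray(g,*S(350,246),.19); print('pointer',np.degrees(np.arctan2(-a[1],-a[0]))-np.degrees(s[2]))
# scene tins
for t,z,uv in(('tA',.047,S(269,75)),('tB',.047,S(155,52)),('tall',.099,S(57,75))): print(t,ray(g,*uv,z).round(4))
for t,z,uv in(('tA',.047,T(573,484)),('tB',.047,T(722,443)),('tall',.099,T(733,268))): print(t,ray(f,*uv,z).round(4))
E
```

```text
[ 0.6811 -0.0341 -0.0251]
[[-0.9, -0.8], [-0.3, -1.0], [-1.5, -0.1], [0.2, -0.3], [-0.0, 1.3], [-1.2, -0.3], [-0.7, -0.7], [-1.2, 0.0], [-0.5, 0.3], [-0.9, 0.5], [-2.2, -2.7], [-2.7, -2.6], [0.1, -4.9], [-0.9, -2.2], [-1.0, -1.3], [-1.2, -2.7]]
[ 0.6807 -0.036  -0.0268]
[[-0.1, -0.8], [0.5, -0.7], [-0.8, -0.0], [1.0, -0.1], [0.6, 1.4], [-0.5, -0.2], [-0.0, -0.5], [-0.6, 0.1], [0.1, 0.5], [-0.1, 0.6]]
[ 0.6875 -0.0258 -0.0319]
[[-1.0, -0.5], [-1.7, -0.4], [1.5, -1.9], [0.2, 1.0], [0.7, 1.0], [-0.1, -0.0]]
pointer 107.39965261286005
pointer 103.99045647316541
tA [ 0.4288 -0.2644  0.047 ]
tB [ 0.4556 -0.3663  0.047 ]
tall [ 0.5684 -0.3687  0.099 ]
tA [ 0.4216 -0.2757  0.047 ]
tB [ 0.4494 -0.3808  0.047 ]
tall [ 0.5617 -0.3803  0.099 ]
```

```bash
cat >> h.py <<'E'
from scipy.spatial.transform import Rotation as Ro
def st():
    o=get_obs(); R=Ro.from_rotvec(o['orientation']).as_matrix()
    print('t',round(float(o['clock']),2),'tcp',np.round(o['tcp_pos'],4),'yaw',round(float(np.degrees(np.arctan2(R[1,0],R[0,0]))),2),'tilt',np.round(R[:2,2],3),'w',round(float(o['grip_width']),4),'q1,7',np.round(o['joints'][[0,6]],2),'F',np.round(o['contact_force'],1))
    return o,R
def go(*wps):
    "waypoints (x,y,z,yawdeg) -> row numbers from current pose"
    o,R=st(); y0=np.arctan2(R[1,0],R[0,0])
    Rz=np.array([[np.cos(y0),np.sin(y0),0],[np.sin(y0),-np.cos(y0),0],[0,0,-1]])
    for w in wps:
        d=Rz.T@(np.array(w[:3])-o['tcp_pos'])/.2
        t=(w[3]-np.degrees(y0)+180)%360-180
        print(np.round(d,3).tolist(), round(-t/90,3))
E
python3 - <<'E'
from h import *
go((.681,-.036,.27,147))
f=grab('top');g=grab('scene')
print(proj(f,[0,0,0]),proj(g,[0,0,0]))
E
```

```text
t 1.45 tcp [0.3008 0.6043 0.2313] yaw 153.54 tilt [0. 0.] w 0.0853 q1,7 [-1.22 -0.08] F [0.5 0.5 1.1]
[-3.129, -2.019, -0.193] 0.073
[265.93275523 394.82122182] [328.63346114 146.48399233]
```

>>> play_rows(commands=[[[-1,-0.78,-0.5,-0.2,0],[-1,-0.78,-0.5,-0.2,0],[-1,-0.78,-0.5,-0.2,0],[-1,-0.78,-0.5,-0.2,0],[-1,-0.78,-0.5,-0.2,0]]])

```text
clock: 1.97
tcp_pos: [0.3995, 0.4406, 0.2726]
orientation: [0.727, 3.054, -0.0]
contact_force: [0.7, 0.3, 0.2]
grip_width: 0.0853
gripper_force: 0.0
```

>>> play_rows(commands=[[[-1,-0.78,-0.5,0,0],[-1,-0.78,-0.5,0,0],[-1,-0.78,-0.5,0,0],[-1,-0.78,-0.5,0,0],[-1,-0.78,-0.5,0,0]]])

```text
clock: 2.38
tcp_pos: [0.4941, 0.2799, 0.2718]
orientation: [0.729, 3.053, -0.002]
contact_force: [-0.6, 0.3, 1.6]
grip_width: 0.0853
gripper_force: 0.0
```

>>> play_rows(commands=[[[-1,-0.78,-0.5,0,0],[-1,-0.78,-0.5,0,0],[-1,-0.78,-0.5,0,0],[-1,-0.78,-0.5,0,0],[-1,-0.78,-0.5,0,0]]])

```text
clock: 2.8
tcp_pos: [0.5884, 0.1205, 0.2718]
orientation: [0.729, 3.053, -0.003]
contact_force: [-0.4, -0.2, 0.6]
grip_width: 0.0853
gripper_force: 0.0
```

>>> play_rows(commands=[[[-1,-0.78,-0.5,0,0],[-1,-0.78,-0.5,0,0],[-1,-0.78,-0.5,0,0],[-1,-0.78,-0.5,0,0],[-1,-0.78,-0.5,0,0],[-1,-0.78,-0.5,0,0],[-1,-0.78,-0.5,0,0]]])

```text
clock: 3.38
tcp_pos: [0.6812, -0.0332, 0.2709]
orientation: [-0.723, -3.057, 0.001]
contact_force: [0.0, 1.2, 0.0]
grip_width: 0.0854
gripper_force: 0.0
```

```bash
python3 - <<'E'
from h import *
go((.681,-.036,.24,147))
f=grab('top');g=grab('scene')
out=[]
for F,b in((f,(200,40,360,160)),(g,(150,100,310,220))):
    im=cv2.cvtColor(F['pixels'],cv2.COLOR_RGB2BGR).copy()
    c=cv2.resize(im[b[1]:b[3],b[0]:b[2]],None,fx=3.5,fy=3.5,interpolation=cv2.INTER_CUBIC)
    o=get_obs(); p=(proj(F,o['tcp_pos'])-b[:2])*3.5; cv2.circle(c,tuple(int(v) for v in p),4,(0,0,255),1)
    R=Ro.from_rotvec(o['orientation']).as_matrix()
    for s in(-1,1):
        p=(proj(F,o['tcp_pos']+R@[0,s*.0425,-.013])-b[:2])*3.5; cv2.circle(c,tuple(int(v) for v in p),4,(0,255,255),1)
    out.append(c)
h=min(c.shape[0] for c in out); cv2.imwrite('pics/g1.png',cv2.resize(np.hstack([c[:h] for c in out]),(800,300)))
E
```

```text
t 3.38 tcp [ 0.6812 -0.0332  0.2709] yaw 153.39 tilt [-0. -0.] w 0.0854 q1,7 [-0.25  1.18] F [0.  1.2 0. ]
[-0.005, -0.013, 0.155] 0.071
```

View pics/g1.png

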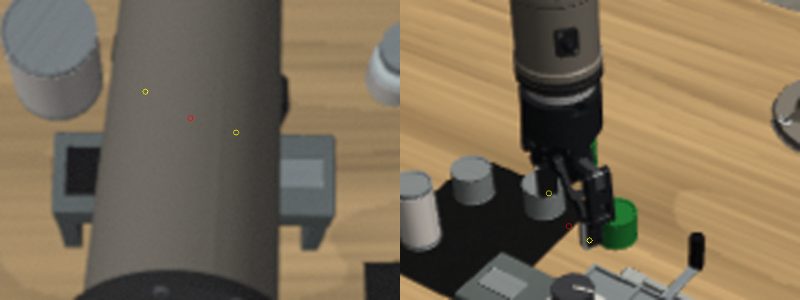

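>>> play_rows(commands=[[[-1,0,0,0,-0.63],[-1,0,0,0,-0.63],[-1,0,0,0,-0.63],[-1,0,0,0,-0.63],[-1,0,0,0,-0.63],[-1,0,0,0,-0.63],[-1,0,0,0,-0.63],[-1,0,0,0,-0.63],[-1,0,0,0.3,-0.63],[-1,0,0,0.3,-0.63],[-1,0,0,0.3,-0.63],[-1,0,0,0.3,-0.63]]])

```text
clock: 4.48
tcp_pos: [0.6803, -0.0299, 0.2109]
orientation: [0.823, -3.03, -0.002]
contact_force: [-0.4, 0.1, 0.4]
grip_width: 0.0852
gripper_force: 0.0
```

```bash
python3 - <<'E'
from h import *
go((.681,-.036,.154,-150))
F=grab('scene'); b=(175,155,275,255); k=6
im=cv2.cvtColor(F['pixels'],cv2.COLOR_RGB2BGR).copy()
c=cv2.resize(im[b[1]:b[3],b[0]:b[2]],None,fx=k,fy=k,interpolation=cv2.INTER_CUBIC)
o=get_obs(); R=Ro.from_rotvec(o['orientation']).as_matrix()
for s in(-1,0,1):
    p=(proj(F,o['tcp_pos']+R@[0,s*.0425,-.013*abs(s)])-b[:2])*k; cv2.circle(c,tuple(int(v) for v in p),4,(0,255,255),1)
for x,y,col in((.6807,-.036,(0,0,255)),(.6875,-.0258,(255,0,0))):
    p=(proj(F,[x,y,.19])-b[:2])*k; cv2.circle(c,tuple(int(v) for v in p),4,col,1)
cv2.imwrite('pics/g2.png',c)
E
```

```text
t 4.48 tcp [ 0.6803 -0.0299  0.2109] yaw -149.62 tilt [-0.002  0.001] w 0.0852 q1,7 [-0.1   2.09] F [-0.4  0.1  0.4]
[0.013, -0.028, 0.284] 0.004
```

View pics/g2.png

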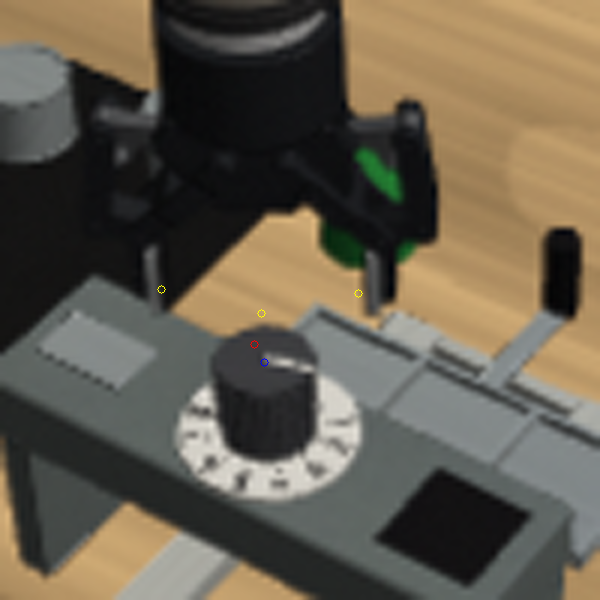

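The crop shows the fingertips at (155,308) and (375,312), straddling the collar at (265,360). The scene camera is offset by about 3 px, so I trust the top camera. The pointer reads about number 2.

>>> play_rows(commands=[[[-1,0.013,-0.014,0,0],[-1,0.013,-0.014,0.28,0],[-1,0.013,-0.014,0.28,0],[-1,0.013,-0.014,0.28,0],[0.2,0.013,-0.014,0.28,0],[0.2,0.013,-0.014,0.28,0],[0.2,0.013,-0.014,0.28,0],[0.2,0.013,-0.014,0.28,0],[0.2,0.013,-0.014,0.28,0],[0.2,0.013,-0.014,0.28,0]]], grip_force=25)

```text
clock: 5.37
tcp_pos: [0.6808, -0.0333, 0.1579]
orientation: [-0.821, 3.03, 0.003]
contact_force: [-4.4, 3.9, 8.1]
grip_width: 0.0435
gripper_force: 25.9
```

```bash
python3 - <<'E'
from h import *
o,R=st(); print(R.T@o['contact_force'],R.T@o['moment'],o['gripper_force'])
E
```

```text
t 5.37 tcp [ 0.6808 -0.0333  0.1579] yaw -149.68 tilt [0.002 0.003] w 0.0435 q1,7 [-0.09  2.1 ] F [-4.4  3.9  8.1]
[ 1.83091575  5.61380252 -8.06332456] [-1.19252553  0.43416116  0.05315019] 25.855503380298615
```

>>> play_rows(commands=[[[0.3,0,0.01,0,0.08],[0.3,0,0.01,0,0.16],[0.3,0,0.01,0,0.23],[0.3,0,0.01,0,0.3],[0.3,0,0.01,0,0.37],[0.3,0,0.01,0,0.44],[0.3,0,0.01,0,0.51],[0.3,0,0.01,0,0.58],[0.3,0,0.01,0,0.66],[0.3,0,0.01,0,0.66],[0.3,0,0.01,0,0.66]]], grip_force=45)

```text
clock: 6.28
tcp_pos: [0.6807, -0.0317, 0.1581]
orientation: [0.788, 3.038, 0.005]
contact_force: [-1.6, 4.2, 6.7]
grip_width: 0.0431
gripper_force: 45.6
```

>>> play_rows(commands=[[[0.3,0,0,0,0.08],[0.3,0,0,0,0.16],[0.3,0,0,0,0.23],[0.3,0,0,0,0.3],[0.3,0,0,0,0.37],[0.3,0,0,0,0.44],[0.3,0,0,0,0.51],[0.3,0,0,0,0.58],[0.3,0,0,0,0.66],[0.3,0,0,0,0.68],[0.3,0,0,0,0.68]]])

```text
clock: 7.2
tcp_pos: [0.6821, -0.0308, 0.1581]
orientation: [2.226, 2.214, 0.01]
contact_force: [3.0, 4.4, 4.9]
grip_width: 0.043
gripper_force: 45.7
```

```bash
python3 - <<'E'
from h import *
o,R=st(); print(R.T@o['contact_force'],R.T@o['moment'],o['gripper_force'])
E
```

```text
t 7.2 tcp [ 0.6821 -0.0308  0.1581] yaw 89.7 tilt [0.006 0.003] w 0.043 q1,7 [-0.44  0.28] F [3.  4.4 4.9]
[ 4.45451036  2.98967559 -4.85144633] [-0.12022507  0.84875383  0.03175358] 45.664034485816956
```

>>> play_rows(commands=[[[-1,0,0,0,0],[-1,0,0,0,0],[-1,0,0,0,0],[-1,0,0,0,0],[-1,0,0,-0.5,0],[-1,0,0,-0.5,0],[-1,0,0,-0.5,0],[-1,-0.6,-0.6,-0.5,0],[-1,-0.6,-0.6,-0.5,0],[-1,-0.6,-0.6,-0.5,0],[-1,-0.6,-0.6,-0.5,0],[-1,-0.6,-0.6,-0.5,0]]])

```text
clock: 8.2
tcp_pos: [0.5521, -0.1612, 0.2559]
orientation: [-2.241, -2.201, 0.004]
contact_force: [-0.7, -0.5, 0.6]
grip_width: 0.0857
gripper_force: 0.0
```

>>> play_rows(commands=[[[-1,-0.6,-0.6,0,0],[-1,-0.6,-0.6,0,0],[-1,-0.6,-0.6,0,0],[-1,-0.6,-0.6,0,0],[-1,-0.6,-0.6,0,0],[-1,-0.6,-0.6,0,0]]])

```text
clock: 8.7
tcp_pos: [0.4354, -0.2748, 0.2558]
orientation: [2.236, 2.207, 0.001]
contact_force: [-0.0, 0.7, -0.6]
grip_width: 0.0855
gripper_force: 0.0
```

```bash
python3 - <<'E'
from h import *
go((.4215,-.2757,.15,0))
F=grab('top'); b=(215,85,435,245); k=3.6
im=cv2.cvtColor(F['pixels'],cv2.COLOR_RGB2BGR).copy()
c=cv2.resize(im[b[1]:b[3],b[0]:b[2]],None,fx=k,fy=k,interpolation=cv2.INTER_CUBIC)
cv2.imwrite('pics/g3.png',c)
for d in viewer.trace(F,'tin_1'): print(d['rect'],d['score'])
E
```

```text
t 8.7 tcp [ 0.4354 -0.2748  0.2558] yaw 89.26 tilt [0.001 0.   ] w 0.0855 q1,7 [-0.22  0.63] F [-0.   0.7 -0.6]
[-0.005, -0.07, 0.529] 0.992
[359.6, 204.6, 381.2, 231.7] 0.8
[315.3, 210.7, 340.6, 234.7] 0.75
```

View pics/g3.png

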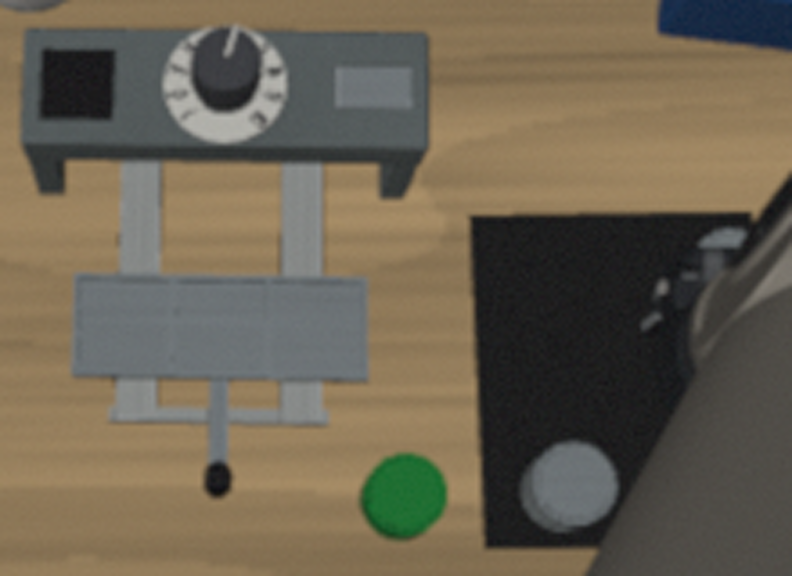

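The pointer now runs from (228,52) to (236,28), about -15°, so the sleeve is at 6. The near tin is still at crop (570,485).

>>> play_rows(commands=[[[-1,-0.005,-0.07,0,0],[-1,-0.005,-0.07,0.3,0],[-1,-0.005,-0.07,0.6,0],[-1,-0.005,-0.07,0.8,0],[-1,-0.005,-0.07,0.8,0],[-1,-0.005,-0.07,0.8,0]]])

```text
clock: 9.3
tcp_pos: [0.4213, -0.2693, 0.0894]
orientation: [-2.217, -2.211, 0.007]
contact_force: [-0.5, 0.4, 0.3]
grip_width: 0.0854
gripper_force: 0.0
```

```bash
python3 - <<'E'
from h import *
go((.4215,-.2755,.017,89))
for n in('top','scene'):
  F=grab(n)
  print(n,[(np.round(d['rect'],1),round(d['score'],2)) for d in viewer.trace(F,'tin_1')])
E
```

```text
t 9.3 tcp [ 0.4213 -0.2693  0.0894] yaw 89.84 tilt [-0.011  0.004] w 0.0854 q1,7 [-0.07  0.86] F [-0.5  0.4  0.3]
[-0.031, 0.001, 0.362] 0.009
top [(array([313.9, 209.9, 340.2, 232. ]), 0.6), (array([189. , 205.7, 213.5, 228.5]), 0.46), (array([235. , 157.4, 319.1, 223.1]), 0.37)]
scene [(array([171.8, 161.6, 186.1, 182.9]), 0.77), (array([201.3, 166.3, 218. , 189.5]), 0.65), (array([231.2, 180.1, 245. , 199.4]), 0.63), (array([212.7, 152.6, 227.6, 167.8]), 0.62), (array([225.9, 191.8, 282.5, 249.6]), 0.31)]
```

>>> play_rows(commands=[[[-1,-0.02,0,0.1,0],[-1,-0.02,0,0.2,0],[-1,-0.02,0,0.3,0],[-1,-0.02,0,0.36,0],[-1,-0.02,0,0.36,0],[0.3,-0.02,0,0.36,0],[0.3,-0.02,0,0.36,0],[0.3,-0.02,0,0.36,0],[0.3,-0.02,0,0.36,0],[0.3,-0.02,0,0.36,0]]], grip_force=40)

```text
clock: 10.33
tcp_pos: [0.4248, -0.2778, 0.025]
orientation: [2.227, 2.213, 0.002]
contact_force: [-1.5, 0.4, 7.8]
grip_width: 0.0567
gripper_force: 41.2
```

```bash
python3 - <<'E'
from h import *
o,R=st();print(o['gripper_force'],o['joints'].round(3))
E
```

```text
t 10.33 tcp [ 0.4248 -0.2778  0.025 ] yaw 89.63 tilt [ 0.003 -0.001] w 0.0567 q1,7 [0.04 0.96] F [-1.5  0.4  7.8]
41.20673596858978 [ 0.039  0.576  0.532  2.13  -0.542  0.566  0.96 ]
```

>>> play_rows(commands=[[[-0.5,0,0,0,0],[-0.5,0,0,0,0],[-0.5,0,0,0.04,0],[-0.5,0,0,0.04,0],[0.3,0,0,0.04,0],[0.3,0,0,0.04,0],[0.3,0,0,0.04,0],[0.3,0,0,0.04,0],[0.3,0,0,0.04,0],[0.3,0,0,-0.3,0],[0.3,0,0,-0.3,0],[0.3,0,0,-0.3,0]]], grip_force=50)

```text
clock: 11.33
tcp_pos: [0.426, -0.2792, 0.0871]
orientation: [2.225, 2.209, 0.003]
contact_force: [0.9, -0.4, -1.9]
grip_width: 0.0571
gripper_force: 54.4
```

```bash
python3 - <<'E'
from h import *
def W(x,y,p=(.6807,-.036,-.0268)):
    c,s=np.cos(p[2]),np.sin(p[2]); return p[0]+c*x-s*y,p[1]+s*x+c*y
a=W(-.14,-.07);print(a,W(-.14,0),W(-.14,.07),W(-.255,0))
go((*a,.1,88.5),(*a,.04,88.5))
E
```

```text
(np.float64(0.53887449835248), np.float64(-0.10222331222786513)) (np.float64(0.540750273790838), np.float64(-0.03224844912328411)) (np.float64(0.5426260492291959), np.float64(0.0377264139812969)) (np.float64(0.4257915701190263), np.float64(-0.029166818045981778))
t 11.33 tcp [ 0.426  -0.2792  0.0871] yaw 89.59 tilt [ 0.006 -0.003] w 0.0571 q1,7 [-0.05  0.88] F [ 0.9 -0.4 -1.9]
[0.889, 0.558, -0.064] 0.012
[0.889, 0.558, 0.236] 0.012
```

>>> play_rows(commands=[[[0.3,0,0,-0.1,0],[0.3,0.2,0.12,-0.1,0],[0.3,0.4,0.25,-0.1,0],[0.3,0.6,0.37,-0.1,0],[0.3,0.75,0.5,-0.1,0],[0.3,0.875,0.56,-0.1,0.01],[0.3,0.875,0.56,-0.1,0.01],[0.3,0.875,0.56,-0.1,0.01],[0.3,0.875,0.56,0,0.01],[0.3,0.875,0.56,0,0.01]]])

```text
clock: 12.17
tcp_pos: [0.5344, -0.1034, 0.081]
orientation: [-2.245, -2.194, 0.005]
contact_force: [-0.1, 0.9, -2.2]
grip_width: 0.0571
gripper_force: 54.4
```

```bash
cat > look.py <<'E'
from h import *
import sys
def look(cam,b,k,name,marks=()):
    F=grab(cam); im=cv2.cvtColor(F['pixels'],cv2.COLOR_RGB2BGR)
    c=cv2.resize(im[b[1]:b[3],b[0]:b[2]],None,fx=k,fy=k,interpolation=cv2.INTER_CUBIC)
    for P in marks:
        p=(proj(F,P)-b[:2]+((1.2,2.7) if cam=='scene' else (0,0)))*k; cv2.circle(c,tuple(int(v) for v in p),3,(0,0,255),1)
    cv2.imwrite('pics/'+name+'.png',c)
E
python3 - <<'E'
from look import *
go((.539,-.105,.035,88.5))
look('scene',(180,130,300,230),6,'g4',[(.5389,-.1022,.021)])
E
```

```text
t 12.17 tcp [ 0.5344 -0.1034  0.081 ] yaw 88.69 tilt [-0.004 -0.   ] w 0.0571 q1,7 [-0.4   0.49] F [-0.1  0.9 -2.2]
[-0.007, 0.023, 0.23] 0.002
```

View pics/g4.png

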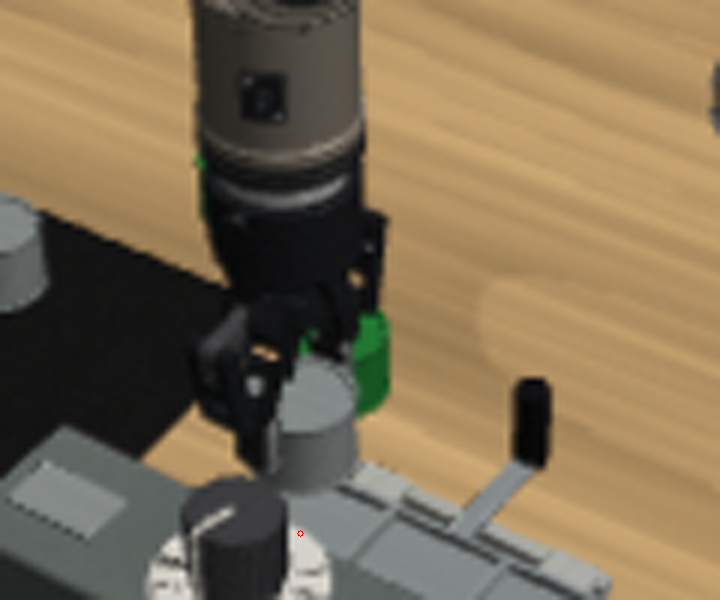

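```bash
python3 - <<'E'
from h import *
o=get_obs(); F=grab('scene'); d=[x for x in viewer.trace(F,'tin_1')]; print([np.round((np.array(x['rect'])-[180,130,180,130])*6) for x in d])
t=o['tcp_pos']; a=np.linspace(0,2*np.pi,60)
for dx,dy,dz in((0,0,-.014),(0,.003,-.014),(.003,0,-.014),(0,0,-.018)):
    p=np.array([proj(F,[t[0]+dx+.029*np.cos(q),t[1]+dy+.029*np.sin(q),t[2]+dz+h]) for h in(0,.044) for q in a])+(1.2,2.7)
    p=(p-(180,130))*6; print(dx,dy,dz,'right',p[:,0].max().round(1),'bottom',p[:,1].max().round(1),'top',p[:,1].min().round(1),'left',p[:,0].min().round(1))
E
```

```text
[array([280., 355., 377., 503.]), array([-41., 190.,  33., 322.]), array([-289.,  211.,  245.,  533.]), array([370., 313., 394., 412.])]
0 0 -0.014 right 355.4 bottom 501.6 top 361.4 left 238.7
0 0.003 -0.014 right 360.3 bottom 503.8 top 363.5 left 243.6
0.003 0 -0.014 right 352.3 bottom 505.1 top 364.7 left 235.3
0 0 -0.018 right 355.6 bottom 507.3 top 367.3 left 239.1
```

>>> play_rows(commands=[[[0.3,0,0.01,0.06,0],[0.3,0,0.01,0.1,0],[0.3,0,0.01,0.1,0],[0.3,0,0.01,0.1,0],[0.3,0,0.01,0.1,0]]])

```text
clock: 12.73
tcp_pos: [0.5388, -0.1031, 0.0633]
orientation: [-2.246, -2.197, 0.0]
contact_force: [0.6, 0.5, -0.9]
grip_width: 0.0568
gripper_force: 54.4
```

```bash
python3 - <<'E'
from look import *
go((.5395,-.1035,.035,88.5))
E
```

```text
t 12.73 tcp [ 0.5388 -0.1031  0.0633] yaw 88.73 tilt [-0. -0.] w 0.0568 q1,7 [-0.38  0.51] F [ 0.6  0.5 -0.9]
[-0.002, 0.003, 0.141] 0.003
```

>>> play_rows(commands=[[[0.3,0,0,0.04,0],[0.3,0,0,0.08,0],[0.3,0,0,0.11,0],[0.3,0,0,0.13,0],[0.3,0,0,0.14,0],[0.3,0,0,0.14,0],[0.3,0,0,0.14,0]]])

```text
clock: 13.32
tcp_pos: [0.5389, -0.1031, 0.0352]
orientation: [-2.246, -2.197, 0.0]
contact_force: [0.8, 0.0, -1.9]
grip_width: 0.0564
gripper_force: 55.5
```

```bash
python3 - <<'E'
from look import *
st()
look('scene',(190,160,280,235),7,'g5')
E
```

```text
t 13.32 tcp [ 0.5389 -0.1031  0.0352] yaw 88.73 tilt [-0. -0.] w 0.0564 q1,7 [-0.35  0.54] F [ 0.8  0.  -1.9]
```

View pics/g5.png

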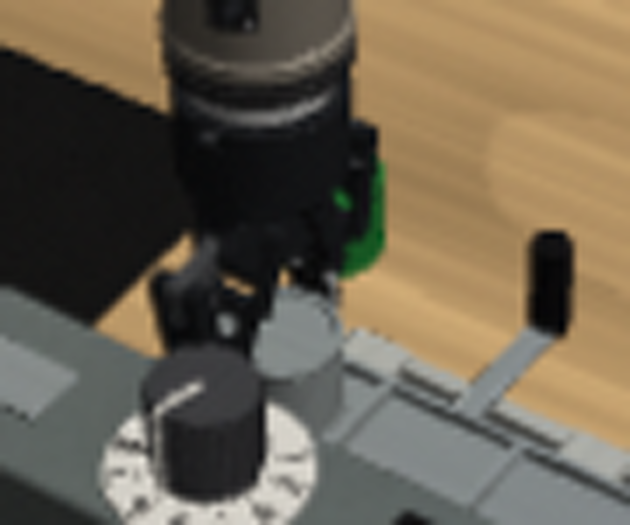

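>>> play_rows(commands=[[[0.3,0,0,0.01,0],[0.3,0,0,0.015,0],[0.3,0,0,0.015,0],[0.3,0,0,0.015,0]]])

```text
clock: 13.7
tcp_pos: [0.5398, -0.1031, 0.0331]
orientation: [2.245, 2.196, 0.002]
contact_force: [-0.9, 1.1, 5.8]
grip_width: 0.0569
gripper_force: 56.7
```

>>> play_rows(commands=[[[-1,0,0,0,0],[-1,0,0,0,0],[-1,0,0,0,0],[-1,0,0,0,0],[-1,0,0,-0.3,0],[-1,0,0,-0.6,0],[-1,0,0,-0.6,0],[-1,-0.5,-0.2,-0.6,0],[-1,-0.5,-0.2,-0.6,0],[-1,-0.5,-0.2,-0.6,0],[-1,-0.5,-0.2,-0.6,0]]])

```text
clock: 14.62
tcp_pos: [0.4935, -0.208, 0.1531]
orientation: [2.254, 2.186, -0.002]
contact_force: [0.5, 0.1, -0.3]
grip_width: 0.0851
gripper_force: 0.0
```

```bash
cat >> look.py <<'E'
from scipy.optimize import minimize
def fit(d,F,lo,rad=.029,h=.044,off=(0,0)):
    m=cv2.resize(d['pixels'].astype(np.uint8),None,fx=4,fy=4,interpolation=cv2.INTER_NEAREST); ys,xs=np.nonzero(d['pixels']); a=np.linspace(0,2*np.pi,40)
    def cost(p):
        pts=np.array([proj(F,[p[0]+rad*np.cos(t),p[1]+rad*np.sin(t),z]) for z in(lo,lo+h) for t in a])+off+.5
        q=np.zeros_like(m); cv2.fillConvexPoly(q,cv2.convexHull((pts*4).astype(np.int32)),1); return (q!=m).sum()/16
    x0=ray(F,xs.mean()-off[0],ys.mean()-off[1],lo+h*.6)[:2]
    s=minimize(cost,x0,method='Nelder-Mead',options=dict(initial_simplex=[x0,x0+[.01,0],x0+[0,.01]],xatol=2e-4)); return s.x.round(4),round(s.fun)
def tins(cam,lo=.003,**k):
    F=grab(cam)
    for d in viewer.trace(F,'tin_1'):
        if d['score']>.4: print(cam,np.round(d['rect']),round(d['score'],2),*fit(d,F,lo,off=(1.2,2.7) if cam=='scene' else (0,0)))
E
python3 - <<'E'
from look import *
tins('top'); tins('scene'); go((.4480,-.380,.15,89))
E
```

```text
top [370. 253. 394. 271.] 0.8 [ 0.3136 -0.2948] 48
top [290. 163. 312. 189.] 0.78 [ 0.5423 -0.1021] 26
top [397. 200. 432. 222.] 0.6 [ 0.4482 -0.3789] 26
scene [232. 181. 247. 197.] 0.65 [ 0.4148 -0.1623] 31
scene [170. 160. 188. 184.] 0.61 [ 0.443  -0.3886] 25
scene [221. 202. 242. 222.] 0.58 [ 0.5141 -0.119 ] 116
scene [214. 153. 228. 171.] 0.51 [ 0.3103 -0.2969] 44
t 14.82 tcp [ 0.4971 -0.2009  0.152 ] yaw 88.81 tilt [-0.     0.001] w 0.0851 q1,7 [-0.3   0.61] F [-0.4 -0.1  0.3]
[-0.9, -0.227, 0.01] -0.002
```

>>> play_rows(commands=[[[-1,-0.88,-0.22,0,0],[-1,-0.88,-0.22,0,0],[-1,-0.88,-0.22,0,0],[-1,-0.88,-0.22,0,0],[-1,-0.88,-0.22,0,0],[-1,-0.88,-0.22,0,0],[-1,-0.88,-0.22,0.3,0],[-1,-0.88,-0.22,0.3,0],[-1,-0.88,-0.22,0.3,0],[-1,-0.88,-0.22,0.3,0]]])

```text
clock: 15.65
tcp_pos: [0.4495, -0.3749, 0.0915]
orientation: [-2.241, -2.198, 0.0]
contact_force: [-0.3, -0.1, 0.2]
grip_width: 0.0852
gripper_force: 0.0
```

```bash
python3 - <<'E'
from look import *
go((.4480,-.3795,.017,89))
tins('scene')
E
```

```text
t 15.65 tcp [ 0.4495 -0.3749  0.0915] yaw 88.89 tilt [-0.002  0.002] w 0.0852 q1,7 [0.11 1.01] F [-0.3 -0.1  0.2]
[-0.023, -0.007, 0.372] -0.001
scene [232. 180. 247. 201.] 0.83 [ 0.4143 -0.1621] 27
scene [171. 163. 187. 183.] 0.69 [ 0.4424 -0.3869] 19
scene [222. 203. 241. 222.] 0.69 [ 0.5138 -0.118 ] 130
scene [214. 149. 229. 166.] 0.63 [ 0.3082 -0.3004] 18
```

>>> play_rows(commands=[[[-1,-0.01,0,0.1,0],[-1,-0.01,0,0.2,0],[-1,-0.01,0,0.3,0],[-1,-0.01,0,0.38,0],[-1,-0.01,0,0.38,0],[-1,-0.01,0,0.38,0]]])

```text
clock: 16.25
tcp_pos: [0.4495, -0.3791, 0.0172]
orientation: [2.245, 2.197, 0.0]
contact_force: [-0.0, -0.9, -0.4]
grip_width: 0.0853
gripper_force: 0.0
```

>>> play_rows(commands=[[[0.3,0,0,0,0],[0.3,0,0,0,0],[0.3,0,0,0,0],[0.3,0,0,0,0],[0.3,0,0,0,0],[0.3,0,0,-0.2,0],[0.3,0,0,-0.4,0],[0.3,0,0,-0.6,0],[0.3,0,0,-0.6,0],[0.3,0,0,-0.6,0]]])

```text
clock: 17.08
tcp_pos: [0.4503, -0.3802, 0.1393]
orientation: [2.242, 2.193, 0.003]
contact_force: [0.2, 1.2, -2.1]
grip_width: 0.0565
gripper_force: 55.0
```

```bash
python3 - <<'E'
from look import *
go((.542,.0367,.137,88.5))
tins('top',.021)
E
```

```text
t 17.08 tcp [ 0.4503 -0.3802  0.1393] yaw 88.74 tilt [ 0.005 -0.003] w 0.0565 q1,7 [0.08 0.97] F [ 0.2  1.2 -2.1]
[2.094, 0.413, 0.011] 0.003
top [292. 161. 312. 187.] 0.8 [ 0.5392 -0.1015] 45
top [318. 214. 339. 233.] 0.73 [ 0.4133 -0.1554] 187
```

>>> play_rows(commands=[[[0.3,0.2,0.05,0,0],[0.3,0.4,0.1,0,0],[0.3,0.6,0.15,0,0],[0.3,0.8,0.2,0,0],[0.3,1,0.2,0,0],[0.3,1,0.2,0,0]]])

```text
clock: 17.68
tcp_pos: [0.4934, -0.1695, 0.1336]
orientation: [-2.226, -2.205, -0.0]
contact_force: [-0.4, -0.5, -3.0]
grip_width: 0.0565
gripper_force: 55.0
```

>>> play_rows(commands=[[[0.3,0.2,0.05,0,0],[0.3,0.4,0.1,0,0],[0.3,0.6,0.15,0,0],[0.3,0.8,0.2,0,0],[0.3,1,0.21,0,0],[0.3,1.0,0.21,0,0],[0.3,1.0,0.21,0.1,0],[0.3,1.0,0.21,0.2,0],[0.3,1.0,0.21,0.2,0],[0.3,1.0,0.21,0.2,0]]])

```text
clock: 18.52
tcp_pos: [0.5378, 0.0183, 0.0948]
orientation: [-2.245, -2.194, 0.006]
contact_force: [1.3, -0.3, -0.9]
grip_width: 0.0571
gripper_force: 54.9
```

```bash
python3 - <<'E'
from look import *
go((.542,.038,.07,88.5),(.542,.038,.037,88.5))
E
```

```text
t 18.52 tcp [0.5378 0.0183 0.0948] yaw 88.7 tilt [-0.004 -0.001] w 0.0571 q1,7 [-0.66  0.26] F [ 1.3 -0.3 -0.9]
[0.099, 0.019, 0.124] 0.002
[0.099, 0.019, 0.289] 0.002
```

>>> play_rows(commands=[[[0.3,0.09,0.01,0.1,0],[0.3,0.09,0.01,0.1,0],[0.3,0.09,0.01,0.1,0],[0.3,0.09,0.01,0.1,0],[0.3,0.09,0.01,0.1,0],[0.3,0.09,0.01,0.1,0]]])

```text
clock: 19.02
tcp_pos: [0.5424, 0.0362, 0.0772]
orientation: [2.246, 2.195, 0.001]
contact_force: [-0.3, -0.2, -1.9]
grip_width: 0.0566
gripper_force: 54.9
```

```bash
python3 - <<'E'
from look import *
go((.542,.038,.037,88.5))
t=get_obs()['tcp_pos']; F=grab('scene'); k=7; b=(200,150)
for d in viewer.trace(F,'tin_1'): print(np.round(d['rect'],1),round(d['score'],2))
a=np.linspace(0,2*np.pi,60)
p=np.array([proj(F,[t[0]+.029*np.cos(q),t[1]+.029*np.sin(q),t[2]-.014+h]) for h in(0,.044) for q in a])+(1.2,2.7)
print('pred',p.min(0),p.max(0))
look('scene',(200,150,310,235),7,'g6')
E
```

```text
t 19.02 tcp [0.5424 0.0362 0.0772] yaw 88.68 tilt [0.001 0.   ] w 0.0566 q1,7 [-0.67  0.25] F [-0.3 -0.2 -1.9]
[0.009, -0.002, 0.201] 0.002
[260.2 210.3 279.5 234.6] 0.6
[213.3 151.1 227.8 168.7] 0.58
[229.  180.4 246.3 197.1] 0.58
[221.3 201.1 239.4 225. ] 0.55
pred [257.78734763 209.42132385] [277.79238604 233.94743737]
```

View pics/g6.png

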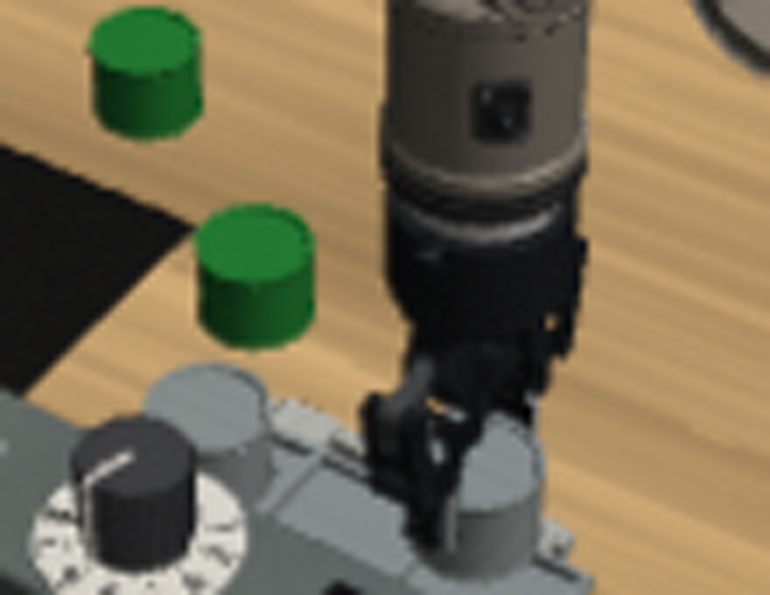

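>>> play_rows(commands=[[[0.3,0.007,0,0.05,0],[0.3,0.007,0,0.1,0],[0.3,0.007,0,0.15,0],[0.3,0.007,0,0.19,0],[0.3,0.007,0,0.205,0],[0.3,0.007,0,0.215,0],[0.3,0.007,0,0.215,0],[0.3,0.007,0,0.215,0]]])

```text
clock: 19.83
tcp_pos: [0.5464, 0.0383, 0.0358]
orientation: [2.244, 2.193, 0.01]
contact_force: [1.8, 0.5, 24.3]
grip_width: 0.0565
gripper_force: 58.0
```

>>> play_rows(commands=[[[0.3,0,0,-0.012,0],[0.3,0,0,-0.012,0],[0.3,0,0,-0.012,0]]])

```text
clock: 20.08
tcp_pos: [0.5428, 0.0384, 0.0359]
orientation: [2.245, 2.196, 0.002]
contact_force: [0.7, 1.0, 8.6]
grip_width: 0.0565
gripper_force: 56.7
```

Seated. Release, rise, and look from the top.

>>> play_rows(commands=[[[-1,0,0,0,0],[-1,0,0,0,0],[-1,0,0,0,0],[-1,0,0,0,0],[-1,0,0,-0.3,0],[-1,0,0,-0.6,0],[-1,0,0,-0.6,0],[-1,0.2,-0.4,-0.6,0],[-1,0.4,-0.4,-0.6,0],[-1,0.4,-0.4,-0.6,0]]])

```text
clock: 20.92
tcp_pos: [0.4619, 0.121, 0.1559]
orientation: [-2.246, -2.194, -0.001]
contact_force: [0.9, 0.6, -0.5]
grip_width: 0.0854
gripper_force: 0.0
```

```bash
python3 - <<'E'
from look import *
tins('top',.021)
look('top',(215,85,355,245),3.7,'g7')
go((.4258,-.0292,.15,90))
E
```

```text
top [237. 161. 264. 185.] 0.88 [0.5441 0.0397] 20
top [293. 156. 311. 183.] 0.69 [ 0.5427 -0.1011] 82
top [317. 208. 337. 237.] 0.66 [ 0.4141 -0.1553] 40
top [367. 254. 394. 272.] 0.57 [ 0.3127 -0.2894] 25
t 21.07 tcp [0.4621 0.1228 0.1554] yaw 89.08 tilt [-0.001  0.001] w 0.0856 q1,7 [-1.03 -0.08] F [-0.3 -0.1 -0.3]
[-0.763, -0.169, 0.027] -0.01
```

View pics/g7.png

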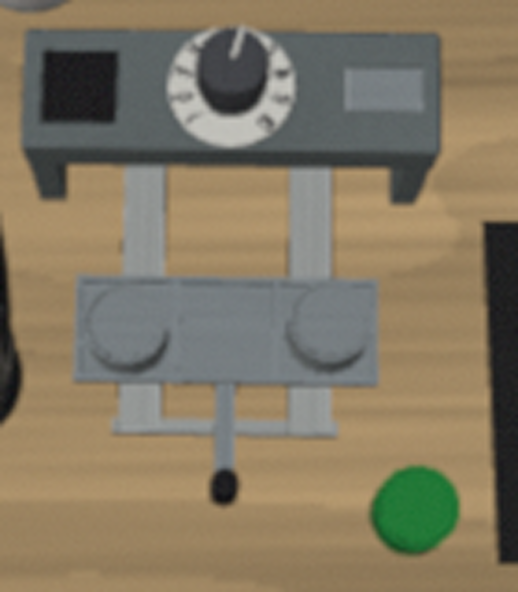

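>>> play_rows(commands=[[[-1,-0.2,-0.05,0,0],[-1,-0.4,-0.1,0,0],[-1,-0.6,-0.15,0,0],[-1,-0.755,-0.17,0,0],[-1,-0.755,-0.17,0,0],[-1,-0.755,-0.17,0,0],[-1,-0.755,-0.17,0.15,0],[-1,-0.755,-0.17,0.15,0],[-1,-0.755,-0.17,0.15,0]]])

```text
clock: 21.82
tcp_pos: [0.4256, -0.03, 0.125]
orientation: [-2.245, -2.196, 0.006]
contact_force: [0.9, -0.6, 0.3]
grip_width: 0.0856
gripper_force: 0.0
```

```bash
python3 - <<'E'
from look import *
go((.4258,-.0285,.038,88.5))
print(get_obs()['joints'].round(2))
E
```

```text
t 21.82 tcp [ 0.4256 -0.03    0.125 ] yaw 88.75 tilt [-0.004 -0.002] w 0.0856 q1,7 [-0.76  0.25] F [ 0.9 -0.6  0.3]
[0.008, 0.001, 0.435] 0.003
[-0.76  0.29  0.81  2.26 -0.32  0.71  0.25]
```

>>> play_rows(commands=[[[-1,0.005,0,0.15,0],[-1,0.005,0,0.3,0],[-1,0.005,0,0.43,0],[-1,0.005,0,0.43,0],[-1,0.005,0,0.43,0],[0.85,0.005,0,0.43,0],[0.85,0.005,0,0.43,0],[0.85,0.005,0,0.43,0],[0.85,0.005,0,0.43,0],[0.85,0.005,0,0.43,0],[0.85,0.005,0,0.43,0],[0.85,0.005,0,0.43,0]]], grip_force=40)

```text
clock: 22.82
tcp_pos: [0.4273, -0.0289, 0.0405]
orientation: [2.245, 2.196, 0.003]
contact_force: [0.3, 1.3, 9.5]
grip_width: 0.0189
gripper_force: 38.7
```

```bash
python3 - <<'E'
from look import *
go((.4258+.145,-.030-.145*.027,.038,88.5))
print(get_obs()['gripper_force'])
E
```

```text
t 22.82 tcp [ 0.4273 -0.0289  0.0405] yaw 88.74 tilt [0.002 0.001] w 0.0189 q1,7 [-0.58  0.46] F [0.3 1.3 9.5]
[-0.009, 0.718, 0.012] 0.003
38.69213283061981
```

>>> play_rows(commands=[[[0.85,0,0.02,0,0],[0.85,0,0.06,0,0],[0.85,0,0.11,0,0],[0.85,0,0.16,0,0],[0.85,0,0.22,0,0],[0.85,0,0.28,0,0],[0.85,0,0.34,0,0],[0.85,0,0.4,0,0],[0.85,0,0.46,0,0],[0.85,0,0.51,0,0],[0.85,0,0.55,0,0],[0.85,0,0.57,0,0]]])

```text
clock: 23.82
tcp_pos: [0.5422, -0.0321, 0.0405]
orientation: [2.245, 2.196, 0.002]
contact_force: [-1.4, -0.7, 8.8]
grip_width: 0.0189
gripper_force: 39.6
```

>>> play_rows(commands=[[[0.85,0,0.03,0,0],[0.85,0,0.06,0,0],[0.85,0,0.08,0,0],[0.85,0,0.1,0,0],[0.85,0,0.12,0,0],[0.85,0,0.14,0,0],[0.85,0,0.15,0,0],[0.85,0,0.15,0,0],[0.85,0,0.15,0,0]]])

```text
clock: 24.57
tcp_pos: [0.5671, -0.0327, 0.0404]
orientation: [-2.243, -2.192, 0.005]
contact_force: [-13.0, 0.2, 20.0]
grip_width: 0.019
gripper_force: 41.3
```

```bash
python3 - <<'E'
from look import *
st(); print(get_obs()['gripper_force'])
E
```

```text
t 24.57 tcp [ 0.5671 -0.0327  0.0404] yaw 88.68 tilt [-0.006  0.002] w 0.019 q1,7 [-0.5   0.43] F [-13.    0.2  20. ]
41.32983863353729
```

>>> play_rows(commands=[[[0.85,0,0.02,0,0],[0.85,0,0.02,0,0],[0.85,0,0.02,0,0]]])

```text
clock: 24.82
tcp_pos: [0.5671, -0.0327, 0.0401]
orientation: [-2.239, -2.187, 0.012]
contact_force: [-23.5, 1.3, 31.2]
grip_width: 0.0189
gripper_force: 43.6
```

>>> play_rows(commands=[[[0.85,0,-0.03,0,0],[0.85,0,-0.05,0,0],[0.85,0,-0.07,0,0],[0.85,0,-0.09,0,0],[0.85,0,-0.11,0,0],[0.85,0,-0.13,0,0],[0.85,0,-0.16,0,0],[0.85,0,-0.2,0,0],[0.85,0,-0.24,0,0],[0.85,0,-0.28,0,0],[0.85,0,-0.32,0,0],[0.85,0,-0.36,0,0]]])

```text
clock: 25.82
tcp_pos: [0.5026, -0.0309, 0.0403]
orientation: [2.245, 2.196, 0.002]
contact_force: [1.2, -1.2, 6.0]
grip_width: 0.0193
gripper_force: 40.7
```

>>> play_rows(commands=[[[0.85,0,-0.04,0,0],[0.85,0,-0.09,0,0],[0.85,0,-0.14,0,0],[0.85,0,-0.19,0,0],[0.85,0,-0.24,0,0],[0.85,0,-0.29,0,0],[0.85,0,-0.33,0,0],[0.85,0,-0.36,0,0],[0.85,0,-0.38,0,0],[0.85,0,-0.38,0,0],[0.85,0,-0.38,0,0]]])

```text
clock: 26.73
tcp_pos: [0.4271, -0.0289, 0.0402]
orientation: [2.245, 2.197, 0.002]
contact_force: [0.7, 0.4, 9.5]
grip_width: 0.019
gripper_force: 41.1
```

```bash
python3 - <<'E'
from look import *
st(); print(get_obs()['gripper_force'])
E
```

```text
t 26.73 tcp [ 0.4271 -0.0289  0.0402] yaw 88.75 tilt [0.001 0.001] w 0.019 q1,7 [-0.58  0.46] F [0.7 0.4 9.5]
41.116506457328796
```

>>> play_rows(commands=[[[0.85,0,-0.01,0,0],[0.85,0,-0.03,0,0],[0.85,0,-0.03,0,0],[0.85,0,-0.03,0,0]]])

```text
clock: 27.07
tcp_pos: [0.4272, -0.0289, 0.0408]
orientation: [2.238, 2.191, 0.011]
contact_force: [15.8, 0.2, -12.1]
grip_width: 0.0187
gripper_force: 40.5
```

>>> play_rows(commands=[[[-1,0,0.03,0,0],[-1,0,0.03,0,0],[-1,0,0.03,0,0],[-1,0,0.03,0,0],[-1,0,0.03,-0.3,0],[-1,0,0.03,-0.6,0],[-1,0,0.03,-0.6,0],[-1,0.4,0.03,-0.6,0],[-1,0.8,0.03,-0.6,0],[-1,0.8,0.03,-0.6,0],[-1,0.8,0.03,-0.6,0]]])

```text
clock: 27.98
tcp_pos: [0.4288, 0.1336, 0.1598]
orientation: [-2.243, -2.197, -0.001]
contact_force: [0.9, -0.9, 0.0]
grip_width: 0.0853
gripper_force: 0.0
```

```bash
python3 - <<'E'
from look import *
tins('top',.021)
F=grab('top')
d=viewer.trace(F,'tray')[0]; ct=max(cv2.findContours(d['pixels'].astype(np.uint8),0,2)[0],key=cv2.contourArea)
R=cv2.minAreaRect((np.array([ray(F,*p,.016)[:2] for p in ct[:,0]])*1000).astype(np.float32)); print(R)
look('top',(100,140,340,245),3.3,'g8')
go((.5422,.038,.1,88.5),(.5389,-.1022,.1,88.5))
E
```

```text
top [237. 166. 263. 190.] 0.91 [0.539  0.0398] 31
top [295. 161. 312. 189.] 0.8 [ 0.536  -0.1038] 21
top [314. 213. 340. 236.] 0.59 [ 0.4128 -0.1553] 25
top [348. 144. 429. 239.] 0.57 [ 0.5024 -0.3282] 6420
((498.15325927734375, 315.339111328125), (128.79159545898438, 229.95640563964844), 89.49341583251953)
t 28.23 tcp [0.429  0.1299 0.1593] yaw 88.73 tilt [-0.002 -0.001] w 0.0856 q1,7 [-1.14 -0.16] F [ 0.9  0.3 -0.5]
[-0.447, 0.576, 0.296] 0.003
[-1.148, 0.575, 0.296] 0.003
```

View pics/g8.png

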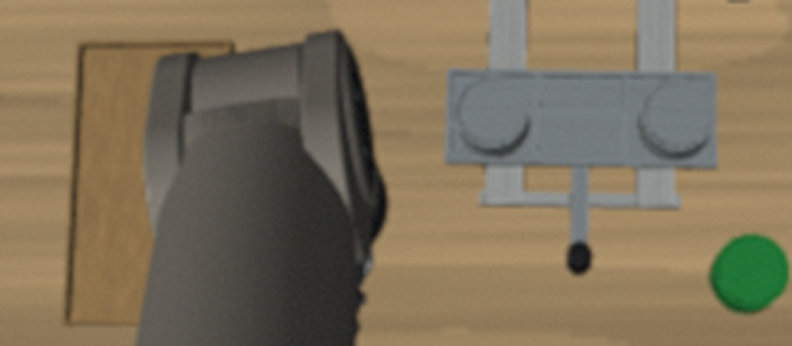

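>>> play_rows(commands=[[[-1,-0.2,0.2,0,0],[-1,-0.4,0.4,0,0],[-1,-0.45,0.55,0,0],[-1,-0.45,0.55,0,0],[-1,-0.45,0.55,0,0],[-1,-0.45,0.55,0.2,0],[-1,-0.45,0.55,0.3,0],[-1,-0.45,0.55,0.3,0],[-1,-0.45,0.55,0.3,0],[-1,-0.45,0.55,0.3,0]]])

```text
clock: 29.07
tcp_pos: [0.5382, 0.0376, 0.1008]
orientation: [2.247, 2.195, 0.001]
contact_force: [-0.1, 0.1, -0.1]
grip_width: 0.0852
gripper_force: 0.0
```

```bash
python3 - <<'E'
from look import *
go((.540,.039,.036,88.5))
E
```

```text
t 29.07 tcp [0.5382 0.0376 0.1008] yaw 88.65 tilt [ 0.001 -0.   ] w 0.0852 q1,7 [-0.73  0.25] F [-0.1  0.1 -0.1]
[0.007, 0.009, 0.324] 0.002
```

>>> play_rows(commands=[[[-1,0.007,0.006,0.15,0],[-1,0.007,0.006,0.28,0],[-1,0.007,0.006,0.32,0],[-1,0.007,0.006,0.32,0],[0.3,0.007,0.006,0.32,0],[0.3,0.007,0.006,0.32,0],[0.3,0.007,0.006,0.32,0],[0.3,0.007,0.006,0.32,0],[0.3,0.007,0.006,0.32,0],[0.3,0.007,0.006,0.1,0],[0.3,0.007,0.006,-0.1,0],[0.3,0.007,0.006,-0.1,0]]], grip_force=50)

```text
clock: 30.07
tcp_pos: [0.5438, 0.0392, 0.1268]
orientation: [2.243, 2.191, 0.015]
contact_force: [1.4, 0.0, -1.4]
grip_width: 0.0566
gripper_force: 59.2
```

```bash
python3 - <<'E'
from look import *
go((.54,.315,.11,88.5),(.45,.315,.11,88.5))
E
```

```text
t 30.07 tcp [0.5438 0.0392 0.1268] yaw 88.66 tilt [0.011 0.002] w 0.0566 q1,7 [-0.76  0.22] F [ 1.4  0.  -1.4]
[1.378, -0.051, 0.084] 0.002
[1.367, -0.501, 0.084] 0.002
```

>>> play_rows(commands=[[[0.3,0.2,0,0,0],[0.3,0.4,0,0,0],[0.3,0.6,0.02,0,0],[0.3,0.8,0.02,0,0],[0.3,0.9,0.02,0,0],[0.3,0.9,0.02,0,0]]])

```text
clock: 30.57
tcp_pos: [0.5467, 0.2274, 0.1203]
orientation: [-2.234, -2.206, -0.005]
contact_force: [-0.0, 0.4, -2.1]
grip_width: 0.0564
gripper_force: 59.1
```

>>> play_rows(commands=[[[0.3,0.2,0,0,0],[0.3,0.4,0.02,0,0],[0.3,0.47,0.02,0,0],[0.3,0.47,0.02,0,0],[0.3,0.47,0.02,0.2,0],[0.3,0.47,0.02,0.35,0],[0.3,0.47,0.02,0.35,0],[0.3,0.47,0.02,0.35,0],[0.3,0.47,0.02,0.35,0]]])

```text
clock: 31.32
tcp_pos: [0.5546, 0.3131, 0.0517]
orientation: [2.246, 2.195, 0.003]
contact_force: [0.6, -0.4, -1.8]
grip_width: 0.0569
gripper_force: 58.9
```

```bash
python3 - <<'E'
from look import *
go((.55,.315,.02,88.5))
E
```

```text
t 31.32 tcp [0.5546 0.3131 0.0517] yaw 88.67 tilt [0.002 0.001] w 0.0569 q1,7 [-1.06 -0.14] F [ 0.6 -0.4 -1.8]
[0.009, -0.023, 0.158] 0.002
```

>>> play_rows(commands=[[[0.3,0.01,-0.02,0.06,0],[0.3,0.01,-0.02,0.11,0],[0.3,0.01,-0.02,0.14,0],[0.3,0.01,-0.02,0.155,0],[0.3,0.01,-0.02,0.16,0],[0.3,0.01,-0.02,0.16,0]]])

```text
clock: 31.82
tcp_pos: [0.5491, 0.3161, 0.0198]
orientation: [-2.244, -2.195, -0.0]
contact_force: [-9.6, -1.4, 21.1]
grip_width: 0.0567
gripper_force: 61.8
```

>>> play_rows(commands=[[[0.3,0,0,-0.01,0],[-0.6,0,0,-0.01,0],[-0.6,0,0,-0.01,0],[-0.6,0,0,-0.01,0],[-0.6,0,0,-0.01,0],[-0.6,0,0,-0.3,0],[-0.6,0,0,-0.6,0],[-0.6,0,0,-0.6,0],[-1,-0.5,0,-0.6,0],[-1,-0.9,0,-0.6,0],[-1,-0.9,0,-0.6,0],[-1,-0.9,0,-0.6,0]]])

```text
clock: 32.82
tcp_pos: [0.5453, 0.1476, 0.1378]
orientation: [2.245, 2.198, 0.001]
contact_force: [0.1, 0.3, -0.1]
grip_width: 0.0853
gripper_force: 0.0
```

>>> play_rows(commands=[[[-1,-0.2,0,0,0],[-1,-0.4,0,0,0],[-1,-0.6,0,0,0],[-1,-0.8,0,0,0],[-1,-1,0,0,0],[-1,-1,0,0,0],[-1,-1,0,0,0]]])

```text
clock: 33.4
tcp_pos: [0.5408, -0.0542, 0.1379]
orientation: [2.252, 2.189, -0.0]
contact_force: [-0.2, -0.1, 0.3]
grip_width: 0.0852
gripper_force: 0.0
```

```bash
python3 - <<'E'
from look import *
tins('top',.003)
tins('top',.021)
go((.537,-.1035,.1,88.5),(.537,-.1035,.036,88.5))
E
```

```text
top [295. 164. 314. 192.] 0.88 [ 0.5392 -0.1071] 76
top [130. 164. 159. 183.] 0.84 [0.5497 0.3148] 46
top [316. 212. 341. 238.] 0.72 [ 0.4151 -0.1575] 35
top [370. 252. 394. 272.] 0.65 [ 0.3134 -0.2933] 48
top [315. 211. 340. 235.] 0.86 [ 0.4144 -0.1559] 33
top [294. 160. 312. 187.] 0.81 [ 0.5363 -0.1042] 54
top [368. 253. 394. 272.] 0.74 [ 0.3117 -0.2887] 30
top [132. 161. 160. 183.] 0.67 [0.5453 0.3097] 23
t 33.6 tcp [ 0.5414 -0.049   0.1374] yaw 88.9 tilt [-0.     0.001] w 0.085 q1,7 [-0.61  0.38] F [0.1 0.6 0.2]
[-0.273, -0.017, 0.187] 0.004
[-0.273, -0.017, 0.507] 0.004
```

>>> play_rows(commands=[[[-1,-0.27,-0.015,0,0],[-1,-0.27,-0.015,0,0],[-1,-0.27,-0.015,0,0],[-1,-0.27,-0.015,0,0],[-1,-0.27,-0.015,0.25,0],[-1,-0.27,-0.015,0.3,0],[-1,-0.27,-0.015,0.3,0],[-1,-0.27,-0.015,0.3,0]]])

```text
clock: 34.27
tcp_pos: [0.5367, -0.1032, 0.0771]
orientation: [-2.242, -2.198, 0.002]
contact_force: [-0.3, -0.1, 0.3]
grip_width: 0.0856
gripper_force: 0.0
```

```bash
python3 - <<'E'
from look import *
go((.537,-.103,.036,88.5))
E
```

```text
t 34.27 tcp [ 0.5367 -0.1032  0.0771] yaw 88.86 tilt [-0.002  0.   ] w 0.0856 q1,7 [-0.44  0.55] F [-0.3 -0.1  0.3]
[0.001, 0.002, 0.206] 0.004
```

>>> play_rows(commands=[[[-1,0,0,0.1,0],[-1,0,0,0.18,0],[-1,0,0,0.2,0],[-1,0,0,0.2,0],[0.3,0,0,0.2,0],[0.3,0,0,0.2,0],[0.3,0,0,0.2,0],[0.3,0,0,0.2,0],[0.3,0,0,0.2,0],[0.3,0,0,0,0],[0.3,0,0,-0.2,0],[0.3,0,0,-0.3,0]]])

```text
clock: 35.27
tcp_pos: [0.5385, -0.1059, 0.1418]
orientation: [2.245, 2.193, 0.004]
contact_force: [1.1, -1.0, -1.3]
grip_width: 0.0561
gripper_force: 55.4
```

>>> play_rows(commands=[[[0.3,0.2,-0.03,0,0],[0.3,0.4,-0.06,0,0],[0.3,0.6,-0.1,0,0],[0.3,0.8,-0.14,0,0],[0.3,1,-0.16,0,0],[0.3,1,-0.16,0,0]]])

```text
clock: 35.77
tcp_pos: [0.5085, 0.1058, 0.1377]
orientation: [-2.23, -2.208, -0.004]
contact_force: [-0.1, 0.5, -1.6]
grip_width: 0.0564
gripper_force: 55.4
```

```bash
python3 - <<'E'
from look import *
o,_=st(); print(o['gripper_force']);go((.445,.315,.12,88.5))
E
```

```text
t 35.77 tcp [0.5085 0.1058 0.1377] yaw 89.44 tilt [-0.001  0.004] w 0.0564 q1,7 [-0.94  0.08] F [-0.1  0.5 -1.6]
55.425222516059875
t 35.77 tcp [0.5085 0.1058 0.1377] yaw 89.44 tilt [-0.001  0.004] w 0.0564 q1,7 [-0.94  0.08] F [-0.1  0.5 -1.6]
[1.043, -0.327, 0.089] 0.01
```

>>> play_rows(commands=[[[0.3,0.2,-0.08,0,0],[0.3,0.4,-0.16,0,0],[0.3,0.6,-0.24,0,0],[0.3,0.8,-0.32,0,0],[0.3,1,-0.32,0,0],[0.3,1,-0.32,0,0],[0.3,1,-0.32,0,0],[0.3,1,-0.32,0.2,0],[0.3,1,-0.32,0.4,0],[0.3,1,-0.32,0.4,0],[0.3,1,-0.32,0.4,0]]])

```text
clock: 36.68
tcp_pos: [0.4493, 0.2948, 0.0572]
orientation: [2.248, 2.194, -0.007]
contact_force: [0.1, -0.5, -0.3]
grip_width: 0.0563
gripper_force: 55.3
```

```bash
python3 - <<'E'
from look import *
o,_=st(); go((.447,.315,.021,88.5))
E
```

```text
t 36.68 tcp [0.4493 0.2948 0.0572] yaw 88.61 tilt [-0.003 -0.003] w 0.0563 q1,7 [-1.2 -0.2] F [ 0.1 -0.5 -0.3]
t 36.68 tcp [0.4493 0.2948 0.0572] yaw 88.61 tilt [-0.003 -0.003] w 0.0563 q1,7 [-1.2 -0.2] F [ 0.1 -0.5 -0.3]
[0.101, -0.014, 0.181] 0.001
```

>>> play_rows(commands=[[[0.3,0.09,-0.01,0,0],[0.3,0.09,-0.01,0.06,0],[0.3,0.09,-0.01,0.11,0],[0.3,0.09,-0.01,0.15,0],[0.3,0.09,-0.01,0.165,0],[0.3,0.09,-0.01,0.175,0],[0.3,0.09,-0.01,0.175,0]]])

```text
clock: 37.27
tcp_pos: [0.4482, 0.3145, 0.0225]
orientation: [2.247, 2.196, -0.001]
contact_force: [-0.8, -0.5, -1.5]
grip_width: 0.0563
gripper_force: 55.3
```

>>> play_rows(commands=[[[0.3,0,0,0.01,0],[0.3,0,0,0.015,0],[0.3,0,0,0.018,0],[0.3,0,0,0.018,0]]])

```text
clock: 37.6
tcp_pos: [0.4487, 0.315, 0.0213]
orientation: [-2.246, -2.195, -0.001]
contact_force: [-6.6, -4.7, 24.6]
grip_width: 0.0564
gripper_force: 58.3
```

>>> play_rows(commands=[[[0.3,0,0,-0.015,0],[-0.6,0,0,-0.015,0],[-0.6,0,0,-0.015,0],[-0.6,0,0,-0.015,0],[-0.6,0,0,-0.015,0],[-0.6,0,0,-0.2,0],[-0.6,0,0,-0.4,0],[-0.6,0,0,-0.6,0],[-0.6,0,0,-0.8,0],[-1,0,0,-1,0],[-1,0,0,-1,0],[-1,0,0,-1,0]]])

```text
clock: 38.6
tcp_pos: [0.4493, 0.3162, 0.2212]
orientation: [-2.245, -2.197, -0.007]
contact_force: [-1.1, -0.4, 0.1]
grip_width: 0.0853
gripper_force: 0.0
```

>>> play_rows(commands=[[[-1,-0.16,0.1,-0.25,0],[-1,-0.32,0.2,-0.25,0],[-1,-0.48,0.3,-0.25,0],[-1,-0.64,0.4,-0.25,0],[-1,-0.8,0.5,-0.25,0],[-1,-0.86,0.58,-0.25,0],[-1,-0.86,0.58,-0.25,0]]])

```text
clock: 39.18
tcp_pos: [0.5622, 0.1352, 0.268]
orientation: [2.253, 2.187, -0.003]
contact_force: [-0.7, 0.8, 0.1]
grip_width: 0.0851
gripper_force: 0.0
```

>>> play_rows(commands=[[[-1,-0.16,0.1,0,0.07],[-1,-0.32,0.2,0,0.14],[-1,-0.48,0.3,0,0.21],[-1,-0.64,0.4,0,0.28],[-1,-0.8,0.5,0,0.35],[-1,-0.86,0.58,0,0.42],[-1,-0.86,0.58,0,0.5],[-1,-0.86,0.58,0,0.57],[-1,-0.86,0.58,0,0.65],[-1,-0.86,0.58,0,0.73],[-1,-0.86,0.58,0,0.81],[-1,-0.86,0.58,0,0.81]]])

```text
clock: 40.18
tcp_pos: [0.6719, -0.0325, 0.2665]
orientation: [-3.112, -0.427, 0.006]
contact_force: [0.7, -0.8, 0.1]
grip_width: 0.0852
gripper_force: 0.0
```

```bash
python3 - <<'E'
from look import *
go((.6815,-.0325,.2,15),(.6815,-.0325,.156,15))
E
```

```text
t 40.18 tcp [ 0.6719 -0.0325  0.2665] yaw 15.63 tilt [-0.004 -0.   ] w 0.0852 q1,7 [-0.73 -0.79] F [ 0.7 -0.8  0.1]
[0.046, 0.013, 0.333] 0.007
[0.046, 0.013, 0.553] 0.007
```

>>> play_rows(commands=[[[-1,0.046,0.013,0,0],[-1,0.046,0.013,0,0],[-1,0.046,0.013,0.2,0],[-1,0.046,0.013,0.3,0],[-1,0.046,0.013,0.3,0],[-1,0.046,0.013,0.3,0]]])

```text
clock: 40.68
tcp_pos: [0.6813, -0.0333, 0.208]
orientation: [-3.111, -0.436, 0.004]
contact_force: [0.4, 0.6, 1.0]
grip_width: 0.0857
gripper_force: 0.0
```

```bash
python3 - <<'E'
from look import *
go((.6815,-.0325,.156,15))
E
```

```text
t 40.68 tcp [ 0.6813 -0.0333  0.208 ] yaw 15.94 tilt [-0.003  0.   ] w 0.0857 q1,7 [-0.7  -0.75] F [0.4 0.6 1. ]
[0.002, -0.003, 0.26] 0.01
```

>>> play_rows(commands=[[[-1,0,0,0.1,0],[-1,0,0,0.2,0],[-1,0,0,0.26,0],[-1,0,0,0.26,0],[0.3,0,0,0.26,0],[0.3,0,0,0.26,0],[0.3,0,0,0.26,0],[0.3,0,0,0.26,0],[0.3,0,0,0.26,0],[0.3,0,0,0.26,0]]], grip_force=45)

```text
clock: 41.52
tcp_pos: [0.6826, -0.0324, 0.1589]
orientation: [-3.109, -0.435, -0.002]
contact_force: [-3.5, 4.2, 7.7]
grip_width: 0.0426
gripper_force: 45.1
```

```bash
python3 - <<'E'
from look import *
o,R=st(); print(o['gripper_force'],R.T@o['contact_force'])
E
```

```text
t 41.52 tcp [ 0.6826 -0.0324  0.1589] yaw 15.91 tilt [0.001 0.003] w 0.0426 q1,7 [-0.68 -0.72] F [-3.5  4.2  7.7]
45.079171657562256 [-2.17916865 -4.98791378 -7.64850999]
```

>>> play_rows(commands=[[[0.3,0,0,0,-0.07],[0.3,0,0,0,-0.14],[0.3,0,0,0,-0.21],[0.3,0,0,0,-0.28],[0.3,0,0,0,-0.35],[0.3,0,0,0,-0.42],[0.3,0,0,0,-0.49],[0.3,0,0,0,-0.56],[0.3,0,0,0,-0.63],[0.3,0,0,0,-0.67],[0.3,0,0,0,-0.67]]])

```text
clock: 42.43
tcp_pos: [0.6823, -0.0321, 0.1589]
orientation: [-2.467, -1.941, -0.004]
contact_force: [-4.3, 4.1, 7.4]
grip_width: 0.0428
gripper_force: 45.2
```

>>> play_rows(commands=[[[0.3,0,0,0,-0.07],[0.3,0,0,0,-0.14],[0.3,0,0,0,-0.21],[0.3,0,0,0,-0.28],[0.3,0,0,0,-0.35],[0.3,0,0,0,-0.42],[0.3,0,0,0,-0.49],[0.3,0,0,0,-0.56],[0.3,0,0,0,-0.63],[0.3,0,0,0,-0.67],[0.3,0,0,0,-0.67]]])

```text
clock: 43.35
tcp_pos: [0.682, -0.0322, 0.1589]
orientation: [-1.159, -2.919, -0.004]
contact_force: [-4.7, 3.7, 8.9]
grip_width: 0.0431
gripper_force: 45.4
```

>>> play_rows(commands=[[[0.3,0,0,0,-0.07],[0.3,0,0,0,-0.14],[0.3,0,0,0,-0.21],[0.3,0,0,0,-0.28],[0.3,0,0,0,-0.33],[0.3,0,0,0,-0.33],[0.3,0,0,0,-0.33]]])

```text
clock: 43.93
tcp_pos: [0.6819, -0.0324, 0.1589]
orientation: [-0.378, -3.118, -0.004]
contact_force: [-4.9, 4.1, 8.2]
grip_width: 0.0428
gripper_force: 45.7
```

```bash
python3 - <<'E'
from look import *
o,R=st(); print(o['gripper_force'],R.T@o['contact_force'],o['moment'])
E
```

```text
t 43.93 tcp [ 0.6819 -0.0324  0.1589] yaw 166.19 tilt [-0.     0.003] w 0.0428 q1,7 [-0.32  1.5 ] F [-4.9  4.1  8.2]
45.67567527294159 [ 5.72351755  2.83857272 -8.18366452] [0.87454048 1.1682306  0.0188554 ]
```

>>> play_rows(commands=[[[-1,0,0,0,0],[-1,0,0,0,0],[-1,0,0,0,0],[-1,0,0,0,0],[-1,0,0,-0.3,0],[-1,0,0,-0.55,0],[-1,0,0,-0.55,0],[-1,0.43,-0.67,-0.55,0],[-1,0.43,-0.67,-0.55,0],[-1,0.43,-0.67,-0.55,0],[-1,0.43,-0.67,-0.55,0]]])

```text
clock: 44.85
tcp_pos: [0.5643, -0.1459, 0.2673]
orientation: [0.382, 3.118, -0.001]
contact_force: [0.8, -0.0, 0.6]
grip_width: 0.0852
gripper_force: 0.0
```

>>> play_rows(commands=[[[-1,0.43,-0.67,0,0],[-1,0.43,-0.67,0,0],[-1,0.43,-0.67,0,0],[-1,0.43,-0.67,0,0],[-1,0.43,-0.67,0,0],[-1,0.43,-0.67,0,0]]])

```text
clock: 45.35
tcp_pos: [0.4493, -0.2549, 0.2675]
orientation: [0.387, 3.117, 0.0]
contact_force: [0.6, 0.4, 0.2]
grip_width: 0.0854
gripper_force: 0.0
```

```bash
python3 - <<'E'
from look import *
st(); look('top',(105,80,345,245),3.3,'g9'); tins('top',.003)
E
```

```text
t 45.35 tcp [ 0.4493 -0.2549  0.2675] yaw 165.83 tilt [ 0.001 -0.   ] w 0.0854 q1,7 [-0.09  1.84] F [0.6 0.4 0.2]
top [132. 164. 160. 186.] 0.72 [0.549  0.3158] 31
top [315. 212. 341. 236.] 0.66 [ 0.4169 -0.1587] 41
top [129. 199. 154. 226.] 0.61 [0.4491 0.3167] 21
```

View pics/g9.png

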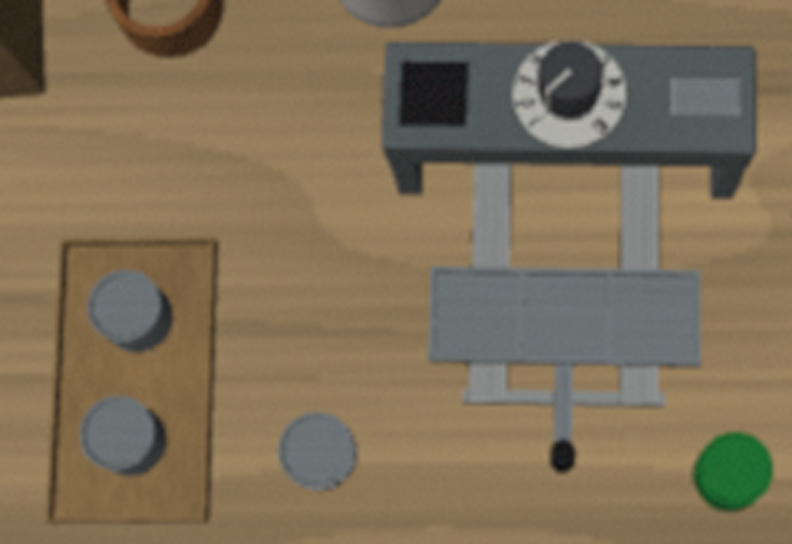

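The pointer runs to crop (548,95), left and down, so the sleeve is at 1. Both tins stand in the tray at (128,310) and (122,435), the carriage is out, and the flat tin is untouched.

```bash
python3 -c "
from h import *
print(r.hand_in())"
```

```text
the job is handed in; nothing more can be done
None
```

I've handed the job in, with no score back: I set the sleeve to 6, coded both squat tins (only two were on the mat), and clicked the carriage home and pulled it back out. The tins are upright in the tray and the sleeve is back at 1; I left the tall and flat tins alone.

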